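Pick out the full and the empty calibration-gas canister by weight

ROBOT

A 7-joint arm with a two-finger parallel gripper is mounted at the origin on the work surface. World frame = base frame: x ahead of the robot, y to its left, z up, the work surface at z = 0. Lengths are in m, angles in rad, forces in N, time in s.
With the tool pointing down it reaches from about 0.35 to 0.9 m from the base axis. Payload 7.2 kg.
Tool frame: the origin (TCP) lies midway between the tips of the shut fingers; the grasp point (between the pads) lies env.pinch_z behind it (env.pinch_z is the distance from the TCP to the grasp point, in m); z points along the fingers, y is the line along which they close (so a half turn about z gives the same grasp; the last joint's range is limited). The gripper opens to 85 mm and grips with 20 to 120 N. Pads are 22 mm wide; open, the fingers measure 114 mm over their backs; the gripper's body (76 mm by 85 mm) begins 54 mm behind the grasp point. The pads swing forward as they close: fully open they stand 13 mm farther back than shut.
Start: joints at [-1.279, 0.411, -0.013, 1.596, 0.006, 1.134, -0.082], TCP at [0.22, 0.585, 0.202] pointing down, gripper open.
Joint ranges: [-2.95, 2.95], [-0.29, 1.99], [-1.47, 1.44], [0.14, 2.54], [-1.03, 4.17], [0.13, 1.85], [-2.86, 2.86]. Speed limits (rad/s): [2.39, 2.39, 3.01, 3.01, 3.14, 3.14, 3.14].

INTERFACE

Orientations are given as a unit quaternion [w, x, y, z].
In Python, from bench import env gives the robot as it stands.
- The arm moves only by the shell command python3 -m jog 'ROWS' [OPENING] [FORCE]. ROWS is JSON, a list of rows, each a list of 4 numbers: the shift along the tool's x, y, z in cm, then the turn about the tool's z in units of 6 degrees (1.0 is 6 degrees). A call has 1 to 12 rows; each row shifts and turns the commanded pose from where the row before left it, along the tool's axes as they then stand; what a row does not reach is not made up. A row lasts 1/8 s, in which the tool goes at most 62.5 mm and 10.7 degrees, less where a joint would pass 70% of its speed; a pose out of reach is approached as far as the arm can. A call is refused whole if a number of a shift passes 6.25 or a number of a turn 1, either way. A call with a gripper value outside its range is refused whole. OPENING is the opening, from 0 (shut) to 1 (fully open), set as the call begins (- or left out, the last holds). The fingers move at their own pace and stop on an object; FORCE is the grip in N (left out, the last holds). Time passes only in rows, so rows that do not move let the fingers close. It gives the time, the measured TCP pose, the force, the opening and the grip force at its end, in the units of the state.
- env.observe(): the state, without advancing time (a new reading comes with each control period).
- env.grab_frame(name): name is "scene" or "top"; returns (picture, depth): 420x560x3 uint8, blue, green, red; 420x560 float32, m along the optical axis (not along the pixel's ray), 0 where there is no reading.
- env.camera_params(name): a dict with "fx", "fy", "cx", "cy" (pixels), "D" ([k1, k2, p1, p2, k3] as OpenCV has them; the pictures are not rectified), "R" (3x3) and "t" (3): a world point X has camera coordinates R X + t. Camera axes: x right, y down, z forward; pixel columns grow to the right and rows downward; lengths in m; the calibration is good to about 2 mm. A picture is of the moment at which its call begins. camera_params takes no time and is no camera call.
- env.sign_off(): hands the job in; it is judged then, once.
The state is a dict: "t": time; "joint_pos": joint angles; "dq": joint speeds; "joint_efforts": joint torques, N m; "eef_pos": TCP position; "eef_rot": TCP orientation; "force": force on the tool from outside, world axes, zero at the start; "torque": the same for the moment, N m; "finger_gap": finger opening in m; "finger_force": force on a finger pad.
Only numpy, scipy, OpenCV 4.12 (cv2) and the standard library are available. Lean on these libraries where they do the work, as an engineer would, in place of code of your own. Each camera call takes 0.05 s, during which the arm holds its last target. There are 200 camera calls.

TASK

Three gas canisters look the same but one is full, one part-used and one empty: tell them apart by weight. Stand the full one centred on the deck's dark disc beside the round stainless sampling head and the empty one centred on the disc beside the square black vent unit, and leave the part-used one standing at the place where it was. Set canisters down gently, keep them upright, and leave the mug, the screwdriver and the carton alone.

Things in the scene. Friction and masses are not known exactly. Their poses are not given: they have to be found in the camera images.
- can_1: one of three look-alike sealed aluminium gas canisters: upright cylinder 58 mm across, wall 95 mm high, brass valve stem (16 mm across) on top to 109 mm; origin at the centre of its underside, z up. One is full (about 0.65 kg in all), one part-used (0.40 kg), one empty (0.17 kg); which is which cannot be seen and changes from run to run
- can_2: one of three look-alike sealed aluminium gas canisters: upright cylinder 58 mm across, wall 95 mm high, brass valve stem (16 mm across) on top to 109 mm; origin at the centre of its underside, z up. One is full (about 0.65 kg in all), one part-used (0.40 kg), one empty (0.17 kg); which is which cannot be seen and changes from run to run
- can_3: one of three look-alike sealed aluminium gas canisters: upright cylinder 58 mm across, wall 95 mm high, brass valve stem (16 mm across) on top to 109 mm; origin at the centre of its underside, z up. One is full (about 0.65 kg in all), one part-used (0.40 kg), one empty (0.17 kg); which is which cannot be seen and changes from run to run
- deck: fixed aluminium plate 140 x 460 mm, 10 mm thick, long side along its own y; origin at the centre of its underside, so its top is at z = 0.010. Carries two flush dark rubber discs 84 mm in diameter, and the head and the vent unit at its two ends
- disc_1 (a point): centre of the dark disc at the deck's -y side (80 mm from the deck's centre), on the top face; axes as the deck's
- disc_2 (a point): centre of the dark disc at the deck's +y side (80 mm from the deck's centre), on the top face; axes as the deck's
- head: stainless sampling head, a round post 58 mm across at the foot and 80 mm high, fixed on the deck 190 mm from the deck's centre, at either end (differs from run to run); the nearer disc's centre is 110 mm from it. Origin at the centre of its underside
- vent: black vent unit, an upright box 56 x 56 mm, 70 mm high with a brass stub 8 mm high on top, fixed on the deck at the other end, 190 mm from its centre; the nearer disc's centre is 110 mm from it. Origin at the centre of its underside
- mug: white mug, 80 mm across the rim, 90 mm high; bystander. Origin at the centre of its underside, handle to its +y
- screwdriver: screwdriver lying on the bench along its x; bystander
- carton: closed cardboard carton 120 x 160 x 90 mm; bystander. Origin at the centre of its underside

How it is judged:
By the outcome, as a careful person would: the job done as asked, in the order asked, and still so for the second after the job is handed in, with the robot touching nothing.
It also fails if it takes over 64 s, if anything falls off the work surface, if the arm or the gripper's body presses on something with over 40 N, if the wrist force passes 120 N, or if a joint passes its speed limit or range.

## Working session

There is one attempt and no reset: what is moved stays moved. The work goes in short steps, Python scripts to look and compute and a shell command to move; the robot and the scene stay as the last step left them, time stands still between calls to the robot, and variables do not carry over. Pictures are saved under pics/ and viewed, at most 10 in all, crops included, and the job is handed in when it is done.

```bash
mkdir -p pics; ls; python3 - <<'E'
from bench import env
import cv2
o=env.observe();print(o, env.pinch_z)
for n in("scene","top"):
    p,d=env.grab_frame(n);cv2.imwrite(f"pics/{n}0.png",p);c=env.camera_params(n);print(n,c)
E
```

```text
pics
{'t': 0.0, 'joint_pos': array([-1.27920092,  0.41189586, -0.01272943,  1.5970699 ,  0.00559448,
        1.13428261, -0.08219293]), 'dq': array([-0.00116648,  0.00017113, -0.00046717, -0.00029083, -0.00034174,
        0.00077254,  0.00012051]), 'joint_efforts': array([-8.28034790e-04, -6.00628066e+01,  6.81934878e-01, -2.99429065e+01,
        1.38004360e-02,  1.03572602e-02,  4.37366555e-05]), 'eef_pos': array([0.21988848, 0.58445213, 0.20094494]), 'eef_rot': array([-9.39370665e-05,  1.78906509e-01,  9.83865745e-01, -8.04630401e-04]), 'force': array([-0.16310173, -0.3199565 ,  0.24845154]), 'torque': array([ 0.01240679, -0.03665727,  0.02891438]), 'finger_force': 0.0, 'finger_gap': 0.08558505244718168} 0.0187
scene {'fx': 501.31961607072975, 'fy': 501.31961607072975, 'cx': 276.48845447160284, 'cy': 211.8632542755233, 'D': array([-0.04894617,  0.        ,  0.        ,  0.        ,  0.        ]), 'R': array([[ 0.65623726,  0.75455391, -0.00102851],
       [ 0.62238038, -0.54205528, -0.56464037],
       [-0.4266091 ,  0.36989792, -0.82533642]]), 't': array([-0.37503038, -0.30259683,  1.55100182])}
top {'fx': 524.52551463014, 'fy': 524.52551463014, 'cx': 275.6099427685813, 'cy': 200.1811384152656, 'D': array([-0.05549142,  0.        ,  0.        ,  0.        ,  0.        ]), 'R': array([[-0.00381967, -0.9999795 , -0.00513969],
       [-0.9853607 ,  0.00463975, -0.17041938],
       [ 0.17043973,  0.0044135 , -0.98535822]]), 't': array([0.03803748, 0.54876615, 1.59638643])}
```

View pics/top0.png

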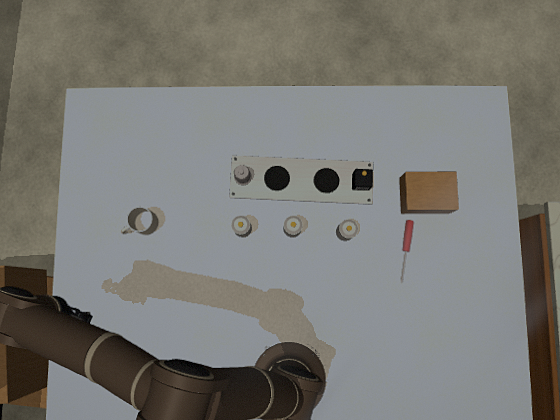

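View pics/scene0.png

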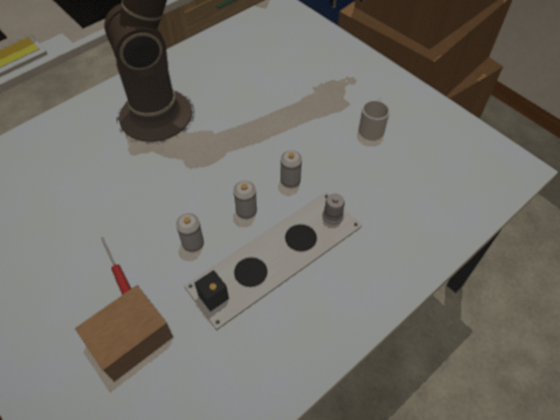

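```bash
cat > h.py <<'E'
from bench import env
import cv2,numpy as np
def ray(n,uv,z):
    c=env.camera_params(n);K=np.array([[c["fx"],0,c["cx"]],[0,c["fy"],c["cy"]],[0,0,1]])
    p=cv2.undistortPoints(np.array([[uv]],float),K,c["D"])[0,0]
    d=c["R"].T@[p[0],p[1],1];o=-c["R"].T@c["t"];return (o+d*(z-o[2])/d[2])[:2]
def blobs(m,lo,hi):
    n,l,s,c=cv2.connectedComponentsWithStats(m.astype(np.uint8));return [(c[i],s[i,4]) for i in range(1,n) if lo<s[i,4]<hi]
def look(n,save=None):
    p,d=env.grab_frame(n)
    if save: cv2.imwrite(save,p)
    h=cv2.cvtColor(p,cv2.COLOR_BGR2HSV)
    y=(h[...,0]>12)&(h[...,0]<35)&(h[...,1]>100)&(h[...,2]>110)
    for c,a in blobs(y,8,200): print(n,"brass",c.round(1),a,ray(n,c,.109).round(4))
    k=(p.max(2)<45)
    for c,a in blobs(k,200,1500): print(n,"dark",c.round(1),a,ray(n,c,.010).round(4))
E
python3 - <<'E'
from h import *
look("top");look("scene")
E
```

```text
top brass [363.9 172.5] 15 [ 0.6224 -0.2336]
top brass [240.1 223.9] 22 [0.4667 0.142 ]
top brass [293. 224.] 21 [ 0.4657 -0.0163]
top brass [348.9 227.8] 21 [ 0.4534 -0.1831]
top brass [  3.1 394.6] 104 [-0.031   0.8292]
top brass [ 43.2 397.8] 97 [-0.0381  0.709 ]
top dark [276.6 177.7] 479 [0.6292 0.0323]
top dark [326.1 179.9] 481 [ 0.6211 -0.1272]
top dark [361.9 179. ] 374 [ 0.6234 -0.243 ]
top dark [549.5 372.6] 264 [ 0.0107 -0.8084]
top dark [ 24.6 373.2] 1359 [0.0153 0.8154]
scene brass [349.4   9.7] 28 [0.1165 0.7225]
scene brass [290.9 154.6] 17 [0.4667 0.1413]
scene brass [244.  185.9] 20 [ 0.4662 -0.0164]
scene brass [186.5 219.5] 20 [ 0.4544 -0.1838]
scene brass [212.5 286. ] 26 [ 0.6359 -0.2423]
scene dark [87.8  9.4] 1059 [-0.6316  0.1078]
scene dark [146.    7.1] 585 [-0.4949  0.2792]
scene dark [328.1   7.2] 556 [-0.0433  0.79  ]
scene dark [140.8  51.5] 905 [-0.2825  0.1243]
scene dark [157.6 115.9] 370 [ 0.0187 -0.0033]
scene dark [300.5 237.5] 573 [0.6287 0.032 ]
scene dark [466.5 269.4] 529 [0.9679 0.2796]
scene dark [250.3 271.8] 664 [ 0.6205 -0.128 ]
scene dark [211.5 291. ] 671 [ 0.5994 -0.231 ]
```

```bash
python3 -m jog '[[0,0,0,-1],[0,0,0,-1],[0,0,0,-1],[0,0,0,-0.44]]' 1 40; python3 -m jog '[[-1,-1.8,0,0],[-2,-3.6,0,0],[-2.2,-4,0,0],[-2.2,-4,0,0],[-2.2,-4,0,0],[-2.2,-4,0,0],[-2.2,-4,0,0],[-2.2,-4,0,0],[-2.2,-4,0,0],[-2.2,-4,0,0],[-2.2,-4,0,0],[-2.1,-2.9,0,0]]'
```

```text
t: 0.7
eef_pos: [0.2201, 0.5848, 0.2015]
eef_rot: [-0.0, -0.001, 1.0, -0.0]
force: [-0.2, -0.4, 0.0]
finger_gap: 0.0851
finger_force: 0.0
t: 2.2
eef_pos: [0.4694, 0.1386, 0.202]
eef_rot: [0.0, 0.002, 1.0, -0.0]
force: [0.8, 0.2, -0.6]
finger_gap: 0.0856
finger_force: 0.0
```

```bash
python3 -m jog '[[0.2,0,2,0],[0,0,2,0],[0,0,2,0]]'
```

```text
t: 2.58
eef_pos: [0.4668, 0.1405, 0.1413]
eef_rot: [0.0, 0.001, 1.0, 0.0]
force: [-0.4, -0.3, -0.0]
finger_gap: 0.0852
finger_force: 0.0
```

Settled at about the right place; descend (9.4 cm), then grip.

```bash
python3 -m jog '[[0,0.1,2,0],[0,0,2,0],[0,0,2,0],[0,0,2,0],[0,0,1,0],[0,0,0.4,0],[0,0,0,0],[0,0,0,0]]' && python3 -m jog '[[0,0,0,0],[0,0,0,0],[0,0,0,0],[0,0,0,0],[0,0,0,0],[0,0,0,0]]' 0 40
```

```text
t: 3.58
eef_pos: [0.4677, 0.1432, 0.0484]
eef_rot: [0.0, -0.0, 1.0, 0.0]
force: [0.7, 0.6, -0.7]
finger_gap: 0.0854
finger_force: 0.0
t: 4.32
eef_pos: [0.4676, 0.1432, 0.0487]
eef_rot: [0.0, -0.0, 1.0, 0.0]
force: [-2.6, -0.8, 8.6]
finger_gap: 0.0565
finger_force: 40.8
```

```bash
python3 -m jog '[[0,0,-0.5,0],[0,0,-1,0],[0,0,-1,0],[0,0,-0.5,0],[0,0,0,0],[0,0,0,0],[0,0,0,0],[0,0,0,0]]';  python3 -m jog '[[0,0,0,0]]';  python3 -m jog '[[0,0,0,0]]'
```

```text
t: 5.32
eef_pos: [0.4672, 0.143, 0.0776]
eef_rot: [-0.0, -0.0, 1.0, -0.0]
force: [0.3, -0.4, -1.1]
finger_gap: 0.0569
finger_force: 42.9
t: 5.45
eef_pos: [0.4672, 0.1431, 0.0777]
eef_rot: [-0.0, -0.0, 1.0, -0.0]
force: [-0.1, 0.5, -1.1]
finger_gap: 0.0567
finger_force: 42.9
t: 5.58
eef_pos: [0.4673, 0.1431, 0.0777]
eef_rot: [-0.0, -0.0, 1.0, -0.0]
force: [0.9, -0.4, -1.8]
finger_gap: 0.0563
finger_force: 42.9
```

```bash
python3 -m jog '[[0,0,1,0],[0,0,1,0],[0,0,0.5,0],[0,0,0.2,0],[0,0,0.15,0],[0,0,0.1,0],[0,0,0,0],[0,0,0,0],[0,0,0,0]]';  python3 -m jog '[[0,0,0,0],[0,0,0,0],[0,0,0,0],[0,0,0,0]]' 1
```

```text
t: 6.7
eef_pos: [0.4675, 0.1431, 0.0487]
eef_rot: [0.0, -0.0, 1.0, 0.0]
force: [-1.2, 0.5, 6.5]
finger_gap: 0.0569
finger_force: 43.5
t: 7.2
eef_pos: [0.4673, 0.1431, 0.0482]
eef_rot: [-0.0, -0.0, 1.0, 0.0]
force: [-0.4, 1.3, 0.4]
finger_gap: 0.0854
finger_force: 0.0
```

```bash
python3 -m jog '[[0,0,-2,0],[0,0,-3,0],[0,0,-3,0],[0,-1,-2,0],[0,-3,0,0],[0,-3,0,0],[0,-3,0,0],[0.1,-3,0,0],[0,-2,0,0],[0,-0.9,0,0],[0,0,0,0],[0,0,0,0]]'; python3 -m jog '[[0,0,0,0]]'
```

```text
t: 8.7
eef_pos: [0.4664, -0.0149, 0.1482]
eef_rot: [-0.0, -0.001, 1.0, 0.0]
force: [0.3, 0.0, 0.5]
finger_gap: 0.0854
finger_force: 0.0
t: 8.82
eef_pos: [0.4664, -0.015, 0.1482]
eef_rot: [-0.0, -0.001, 1.0, 0.0]
force: [-1.0, 0.1, 0.1]
finger_gap: 0.0855
finger_force: 0.0
```

```bash
python3 -m jog '[[0,-0.1,2,0],[0,0,2,0],[0,0,2,0],[0,0,2,0],[0,0,1.4,0],[0,0,0.5,0],[0,0,0,0],[0,0,0,0]]' && python3 -m jog '[[0,0,0,0],[0,0,0,0],[0,0,0,0],[0,0,0,0],[0,0,0,0],[0,0,0,0]]' 0 40
python3 -m jog '[[0,0,-0.5,0],[0,0,-1,0],[0,0,-1,0],[0,0,-0.5,0],[0,0,0,0],[0,0,0,0],[0,0,0,0],[0,0,0,0]]';  python3 -m jog '[[0,0,0,0]]';  python3 -m jog '[[0,0,0,0]]'
```

```text
t: 9.82
eef_pos: [0.4668, -0.0169, 0.0498]
eef_rot: [0.001, -0.0, 1.0, 0.0]
force: [-0.5, -0.9, 0.4]
finger_gap: 0.0853
finger_force: 0.0
t: 10.58
eef_pos: [0.4672, -0.0166, 0.0502]
eef_rot: [0.001, -0.0, 1.0, 0.0]
force: [-1.4, 0.7, 8.5]
finger_gap: 0.0569
finger_force: 41.3
t: 11.58
eef_pos: [0.4662, -0.0169, 0.079]
eef_rot: [-0.0, -0.0, 1.0, -0.0]
force: [-0.5, -0.1, -2.9]
finger_gap: 0.0565
finger_force: 43.5
t: 11.7
eef_pos: [0.4663, -0.0169, 0.0791]
eef_rot: [-0.0, -0.0, 1.0, -0.0]
force: [0.4, 0.1, -4.4]
finger_gap: 0.0566
finger_force: 43.5
t: 11.82
eef_pos: [0.4663, -0.0169, 0.0792]
eef_rot: [-0.0, -0.0, 1.0, -0.0]
force: [-0.8, -0.7, -3.8]
finger_gap: 0.0565
finger_force: 43.5
```

```bash
python3 -m jog '[[0,0,1,0],[0,0,1,0],[0,0,0.5,0],[0,0,0.2,0],[0,0,0.15,0],[0,0,0.1,0],[0,0,0,0],[0,0,0,0],[0,0,0,0]]';  python3 -m jog '[[0,0,0,0],[0,0,0,0],[0,0,0,0],[0,0,0,0]]' 1
python3 -m jog '[[0,0,-2,0],[0,0,-3,0],[0,0,-3,0],[0,-1,-2,0],[0.2,-3,0,0],[0.3,-3,0,0],[0.3,-3,0,0],[0.3,-3,0,0],[0.2,-2.5,0,0],[0,-1.1,0,0],[0,0,0,0],[0,0,0,0]]'; python3 -m jog '[[0,0,0,0]]'
```

```text
t: 12.95
eef_pos: [0.4668, -0.0168, 0.0502]
eef_rot: [0.001, -0.0, 1.0, 0.0]
force: [-0.9, 0.9, 5.8]
finger_gap: 0.0569
finger_force: 44.3
t: 13.45
eef_pos: [0.4663, -0.0169, 0.0497]
eef_rot: [-0.0, -0.0, 1.0, -0.0]
force: [0.4, -0.5, -0.4]
finger_gap: 0.0858
finger_force: 0.0
t: 14.95
eef_pos: [0.4536, -0.1818, 0.1496]
eef_rot: [-0.0, -0.001, 1.0, 0.0]
force: [0.1, -0.3, -0.6]
finger_gap: 0.0852
finger_force: 0.0
t: 15.08
eef_pos: [0.4536, -0.1819, 0.1497]
eef_rot: [-0.0, -0.001, 1.0, 0.0]
force: [0.4, -0.3, 0.1]
finger_gap: 0.0855
finger_force: 0.0
```

```bash
python3 -m jog '[[0,-0.1,2,0],[0,0,2,0],[0,0,2,0],[0,0,2,0],[0,0,1.4,0],[0,0,0.5,0],[0,0,0,0],[0,0,0,0]]' && python3 -m jog '[[0,0,0,0],[0,0,0,0],[0,0,0,0],[0,0,0,0],[0,0,0,0],[0,0,0,0]]' 0 50
python3 -m jog '[[0,0,-0.5,0],[0,0,-1,0],[0,0,-1,0],[0,0,-0.5,0],[0,0,0,0],[0,0,0,0],[0,0,0,0],[0,0,0,0]]';  python3 -m jog '[[0,0,0,0]]';  python3 -m jog '[[0,0,0,0]]'
```

```text
t: 16.08
eef_pos: [0.4539, -0.1841, 0.0514]
eef_rot: [0.001, -0.0, 1.0, -0.0]
force: [0.3, 0.9, 0.4]
finger_gap: 0.0851
finger_force: 0.0
t: 16.82
eef_pos: [0.4542, -0.1837, 0.0517]
eef_rot: [0.001, -0.0, 1.0, 0.0]
force: [-2.1, 1.7, 8.1]
finger_gap: 0.0562
finger_force: 51.6
t: 17.82
eef_pos: [0.4532, -0.1839, 0.0805]
eef_rot: [-0.0, -0.0, 1.0, 0.0]
force: [-0.3, 0.5, -6.0]
finger_gap: 0.056
finger_force: 54.6
t: 17.95
eef_pos: [0.4533, -0.1839, 0.0807]
eef_rot: [-0.0, -0.0, 1.0, 0.0]
force: [0.1, -0.1, -5.5]
finger_gap: 0.0561
finger_force: 54.6
t: 18.08
eef_pos: [0.4534, -0.1839, 0.0807]
eef_rot: [-0.0, -0.0, 1.0, 0.0]
force: [0.5, -0.4, -6.8]
finger_gap: 0.0558
finger_force: 54.6
```

```bash
python3 -m jog '[[0,0,-1.5,0],[0,0,-2.5,0],[0,0,-2.5,0],[0,0,-2.5,0],[0,0,-1.5,0],[0,0,-0.5,0],[0,0,0,0]]'; python3 -m jog '[[-1,1.2,0,0],[-2,2.4,0,0],[-2,2.4,0,0],[-2,2.4,0,0],[-2,2.4,0,0],[-2,2.4,0,0],[-2,2.4,0,0],[-2,2.4,0,0],[-1.5,2.2,0,0],[-1,1.4,0,0],[0,0,0,0],[0,0,0,0]]'; python3 -m jog '[[0,0,0,0],[0,0,0,0]]'
python3 - <<'E'
from h import *
look("top");look("scene","pics/s1.png")
E
```

```text
t: 18.95
eef_pos: [0.4532, -0.1838, 0.1906]
eef_rot: [-0.0, -0.0, 1.0, 0.0]
force: [-0.1, 1.0, -6.0]
finger_gap: 0.056
finger_force: 55.5
t: 20.45
eef_pos: [0.6277, 0.0309, 0.1904]
eef_rot: [-0.001, 0.0, 1.0, -0.0]
force: [-0.1, -0.6, -6.9]
finger_gap: 0.0559
finger_force: 55.4
t: 20.7
eef_pos: [0.6281, 0.0313, 0.1911]
eef_rot: [0.0, 0.0, 1.0, 0.0]
force: [-0.4, -0.4, -5.5]
finger_gap: 0.0561
finger_force: 55.4
top brass [363.9 172.7] 18 [ 0.6218 -0.2336]
top brass [240.1 223.9] 22 [0.4667 0.142 ]
top brass [  3.3 394.8] 117 [-0.0317  0.8284]
top brass [ 43.3 397.7] 105 [-0.0377  0.7089]
top dark [298.3 179.4] 210 [ 0.6232 -0.0377]
top dark [326.1 180. ] 487 [ 0.6206 -0.1273]
top dark [361.8 178.6] 353 [ 0.6247 -0.2428]
top dark [245.4 314. ] 220 [0.1977 0.1308]
top dark [304.4 339.4] 471 [ 0.1205 -0.0509]
scene brass [348.5   9.7] 77 [0.1145 0.7199]
scene brass [481.4  76.8] 14 [0.6127 0.7805]
scene brass [243.9 186.1] 22 [ 0.4666 -0.0169]
scene brass [212.5 286.1] 27 [ 0.6362 -0.2425]
scene dark [265.3  32.3] 1024 [-0.0803  0.5144]
scene dark [330.6   6.5] 428 [-0.0407  0.8004]
scene dark [291.1  72.3] 732 [0.1393 0.4398]
scene dark [303.9 162.1] 1305 [0.4498 0.2094]
scene dark [300.4 237.7] 575 [0.629  0.0313]
scene dark [466.2 269.7] 499 [0.9679 0.2783]
scene dark [250.4 271.7] 673 [ 0.6204 -0.1276]
scene dark [211.9 292.5] 500 [ 0.6031 -0.2328]
```

View pics/s1.png

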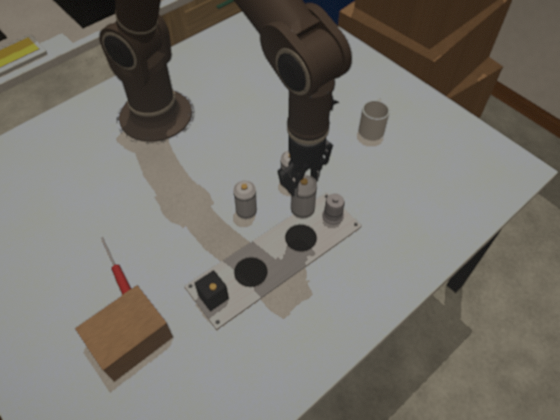

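```bash
python3 -m jog '[[-0.06,0.05,1.5,0],[0,0,2.5,0],[0,0,2.5,0],[0,0,2.5,0],[0,0,1.5,0],[0,0,1,0],[0,0,0.5,0],[0,0,0.2,0],[0,0,0,0],[0,0,0,0],[0,0,0,0],[0,0,0,0]]'; python3 -m jog '[[0,0,0.2,0],[0,0,0.2,0],[0,0,0,0],[0,0,0,0]]'
```

```text
t: 22.3
eef_pos: [0.629, 0.0327, 0.069]
eef_rot: [0.0, -0.0, 1.0, 0.0]
force: [-0.9, 0.1, -5.7]
finger_gap: 0.056
finger_force: 55.4
t: 22.8
eef_pos: [0.6289, 0.0326, 0.0647]
eef_rot: [-0.0, -0.0, 1.0, -0.0]
force: [-1.2, -0.1, -7.6]
finger_gap: 0.056
finger_force: 55.4
```

```bash
python3 -m jog '[[0,0,0.1,0],[0,0,0.1,0],[0,0,0,0],[0,0,0,0]]'; python3 -m jog '[[0,0,0.1,0],[0,0,0,0],[0,0,0,0]]'
```

```text
t: 23.3
eef_pos: [0.6289, 0.0326, 0.0628]
eef_rot: [0.0, -0.0, 1.0, 0.0]
force: [-0.3, 0.2, -6.3]
finger_gap: 0.0556
finger_force: 55.4
t: 23.68
eef_pos: [0.6292, 0.0327, 0.0621]
eef_rot: [0.0, -0.0, 1.0, 0.0]
force: [-0.9, -0.3, -4.1]
finger_gap: 0.0559
finger_force: 55.7
```

```bash
python3 -m jog '[[0,0,0.1,0],[0,0,0,0],[0,0,0,0]]'; python3 -m jog '[[0,0,0,0],[0,0,0,0],[0,0,0,0],[0,0,0,0]]' 1; python3 -m jog '[[0,0,-1.5,0],[0,0,-3,0],[0,0,-3,0],[0,0,-2.5,0],[1,0.7,0,0],[2.5,1.7,0,0],[3,2,0,0],[3,2,0,0],[3,2,0,0],[2.5,1.7,0,0],[1.2,1,0,0],[0,0,0,0]]';python3 -m jog '[[0,0,0,0],[0,0,0,0]]'
```

```text
t: 24.05
eef_pos: [0.6297, 0.0328, 0.0619]
eef_rot: [0.001, -0.0, 1.0, 0.0]
force: [-1.9, 1.4, 5.9]
finger_gap: 0.0558
finger_force: 56.6
t: 24.55
eef_pos: [0.6289, 0.0326, 0.0607]
eef_rot: [-0.0, -0.0, 1.0, -0.0]
force: [0.4, 0.6, 0.4]
finger_gap: 0.0851
finger_force: 0.0
t: 26.05
eef_pos: [0.4664, 0.1443, 0.1608]
eef_rot: [-0.0, -0.001, 1.0, 0.0]
force: [0.7, -0.3, 0.3]
finger_gap: 0.0852
finger_force: 0.0
t: 26.3
eef_pos: [0.4676, 0.1428, 0.1607]
eef_rot: [0.0, 0.001, 1.0, -0.0]
force: [-0.2, 0.9, 0.6]
finger_gap: 0.086
finger_force: 0.0
```

```bash
python3 - <<'E'
from h import *
look("top","pics/t2.png");look("scene","pics/s2.png")
E
```

```text
top brass [276.  170.1] 20 [0.6312 0.0337]
top brass [363.8 172.6] 16 [ 0.6221 -0.2332]
top brass [293.  223.6] 19 [ 0.4668 -0.0163]
top brass [  3.2 394.7] 114 [-0.0314  0.8287]
top brass [ 43.3 397.9] 101 [-0.0383  0.7088]
top dark [326.  179.8] 479 [ 0.6212 -0.1271]
top dark [361.8 178.9] 368 [ 0.6237 -0.2429]
top dark [260.6 244.3] 480 [0.4142 0.0838]
top dark [306.5 376.9] 497 [ 0.0084 -0.0561]
top dark [241.6 377.2] 214 [0.0081 0.1415]
scene brass [348.6  10. ] 57 [0.1158 0.7191]
scene brass [291.  154.7] 18 [0.4671 0.1413]
scene brass [302.8 213.9] 23 [0.6254 0.0372]
scene brass [212.5 286. ] 26 [ 0.6359 -0.2423]
scene dark [261.    6.9] 229 [-0.2089  0.6021]
scene dark [284.   19.7] 744 [-0.0926  0.6136]
scene dark [124.1  52.8] 750 [-0.3154  0.0774]
scene dark [291.8 104.5] 1179 [0.2531 0.3401]
scene dark [157.4 115.5] 298 [ 0.0166 -0.0028]
scene dark [466.3 269.6] 522 [0.968  0.2787]
scene dark [250.3 271.8] 658 [ 0.6204 -0.1278]
scene dark [211.4 291.2] 637 [ 0.5997 -0.2315]
```

View pics/s2.png

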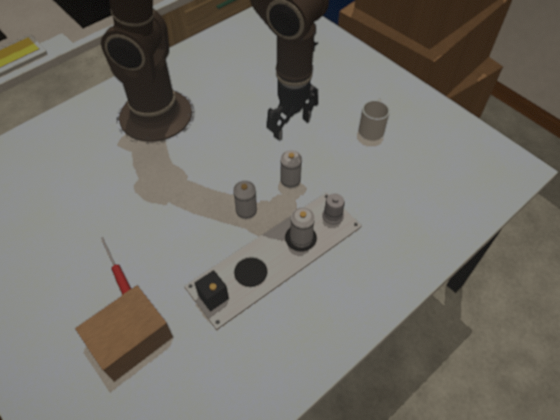

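```bash
python3 -m jog '[[0,-0.05,2,0],[0,0,2.5,0],[0,0,2.5,0],[0,0,2,0],[0,0,1.5,0],[0,0,0.5,0],[0,0,0.1,0],[0,0,0,0],[0,0,0,0]]' && python3 -m jog '[[0,0,0,0],[0,0,0,0],[0,0,0,0],[0,0,0,0],[0,0,0,0],[0,0,0,0]]' 0 40
python3 -m jog '[[0,0,-0.5,0],[0,0,-1.5,0],[0,0,-2.5,0],[0,0,-2.5,0],[0,0,-2.5,0],[0,0,-2.5,0],[0,0,-1.5,0],[0,0,-0.5,0],[0,0,0,0],[0,0,0,0]]'; python3 -c "
from h import *
print(ray('top',[276,170.1],.119),ray('scene',[302.8,213.9],.119))"
```

```text
t: 27.52
eef_pos: [0.4673, 0.1433, 0.0503]
eef_rot: [0.0, -0.0, 1.0, 0.0]
force: [0.6, 0.5, -0.5]
finger_gap: 0.0855
finger_force: 0.0
t: 28.28
eef_pos: [0.4671, 0.1431, 0.0506]
eef_rot: [0.0, -0.0, 1.0, 0.0]
force: [-2.6, -1.1, 8.2]
finger_gap: 0.0571
finger_force: 40.9
t: 29.52
eef_pos: [0.4663, 0.1429, 0.1889]
eef_rot: [-0.001, -0.0, 1.0, -0.0]
force: [0.2, 0.9, -2.8]
finger_gap: 0.0566
finger_force: 43.0
[0.62884799 0.0338446 ] [0.63013618 0.03235077]
```

```bash
python3 -m jog '[[-0.8,-1.4,0,0],[-1.6,-2.8,0,0],[-1.6,-2.8,0,0],[-1.6,-2.8,0,0],[-1.6,-2.8,0,0],[-1.6,-2.8,0,0],[-1.6,-2.8,0,0],[-1.6,-2.8,0,0],[-1.6,-2.8,0,0],[-1.2,-2,0,0],[-0.6,-1.2,0,0],[0,0,0,0]]'; python3 -m jog '[[0,0,0,0],[0,0,0,0],[0,0,0,0]]'
```

```text
t: 31.02
eef_pos: [0.6207, -0.1283, 0.1892]
eef_rot: [-0.0, 0.001, 1.0, -0.0]
force: [-0.2, -0.9, -1.5]
finger_gap: 0.0567
finger_force: 42.9
t: 31.4
eef_pos: [0.621, -0.1261, 0.19]
eef_rot: [0.0, -0.001, 1.0, 0.0]
force: [-0.3, 0.0, -0.2]
finger_gap: 0.0568
finger_force: 42.9
```

```bash
python3 -m jog '[[0,-0.05,1.5,0],[0,0,2.5,0],[0,0,2.5,0],[0,0,2.5,0],[0,0,1.5,0],[0,0,1,0],[0,0,0.5,0],[0,0,0.2,0],[0,0,0,0],[0,0,0,0],[0,0,0,0],[0,0,0,0]]'; python3 -m jog '[[0,0,0.2,0],[0,0,0.1,0],[0,0,0,0],[0,0,0,0]]'
```

```text
t: 32.9
eef_pos: [0.621, -0.1273, 0.0679]
eef_rot: [0.0, -0.0, 1.0, 0.0]
force: [-0.5, -0.7, -2.2]
finger_gap: 0.0565
finger_force: 43.0
t: 33.4
eef_pos: [0.621, -0.1274, 0.0648]
eef_rot: [-0.0, -0.0, 1.0, 0.0]
force: [0.4, -0.3, -1.6]
finger_gap: 0.0566
finger_force: 43.0
```

```bash
python3 -m jog '[[0,0,0.15,0],[0,0,0.1,0],[0,0,0,0],[0,0,0,0]]'; python3 -m jog '[[0,0,0.1,0],[0,0,0,0],[0,0,0,0]]'
```

```text
t: 33.9
eef_pos: [0.621, -0.1273, 0.0623]
eef_rot: [0.0, -0.0, 1.0, 0.0]
force: [0.2, -0.9, -1.4]
finger_gap: 0.0564
finger_force: 43.0
t: 34.28
eef_pos: [0.621, -0.1274, 0.0613]
eef_rot: [0.0, -0.0, 1.0, -0.0]
force: [0.3, 0.3, -1.8]
finger_gap: 0.0568
finger_force: 43.0
```

```bash
python3 -m jog '[[0,0,0.1,0],[0,0,0,0],[0,0,0,0]]'; python3 -m jog '[[0,0,0.1,0],[0,0,0,0],[0,0,0,0]]'
```

```text
t: 34.65
eef_pos: [0.6213, -0.1273, 0.0607]
eef_rot: [0.0, -0.0, 1.0, 0.0]
force: [-1.1, -0.0, 4.6]
finger_gap: 0.0563
finger_force: 43.5
t: 35.02
eef_pos: [0.6216, -0.1274, 0.0607]
eef_rot: [0.001, -0.0, 1.0, 0.0]
force: [-3.5, 1.2, 11.7]
finger_gap: 0.0566
finger_force: 44.2
```

Seated; release, rise and back away for a final check.

```bash
python3 -m jog '[[0,0,0,0],[0,0,0,0],[0,0,0,0],[0,0,0,0]]' 1; python3 -m jog '[[0,0,-1.5,0],[0,0,-3,0],[0,0,-3,0],[0,0,-3,0],[0,0,-1.5,0],[2,0,0,0],[4,0,0,0],[4,0,0,0],[4,0,0,0],[4,0,0,0],[2,0,0,0],[0,0,0,0]]'; python3 -m jog '[[0,0,0,0],[0,0,0,0],[0,0,0,0]]'
python3 - <<'E'
from h import *
look("top","pics/t3.png");look("scene","pics/s3.png")
E
```

```text
t: 35.52
eef_pos: [0.6209, -0.1274, 0.059]
eef_rot: [-0.0, -0.0, 1.0, -0.0]
force: [0.2, -0.2, 0.5]
finger_gap: 0.0851
finger_force: 0.0
t: 37.02
eef_pos: [0.4199, -0.1274, 0.1796]
eef_rot: [0.0, 0.0, 1.0, 0.0]
force: [0.0, 0.0, 0.2]
finger_gap: 0.0854
finger_force: 0.0
t: 37.4
eef_pos: [0.4214, -0.1274, 0.1791]
eef_rot: [-0.0, -0.0, 1.0, -0.0]
force: [1.0, 0.8, 0.2]
finger_gap: 0.0854
finger_force: 0.0
top brass [276.  170.1] 20 [0.6312 0.0337]
top brass [329.5 172.3] 22 [ 0.6236 -0.1289]
top brass [363.8 172.8] 17 [ 0.6217 -0.2332]
top brass [293. 224.] 21 [ 0.4657 -0.0163]
top brass [  3.2 394.6] 112 [-0.0311  0.8288]
top brass [ 43.3 397.9] 101 [-0.0383  0.7088]
top dark [361.8 179. ] 371 [ 0.6235 -0.2429]
top dark [323.7 240.3] 459 [ 0.4258 -0.116 ]
top dark [288.2 380. ] 1221 [-0.0004 -0.0003]
top dark [340.8 401.9] 223 [-0.0659 -0.1593]
scene brass [348.6   9.8] 57 [0.115 0.72 ]
scene brass [243.9 186.1] 22 [ 0.4666 -0.0169]
scene brass [302.7 214. ] 24 [0.6255 0.0369]
scene brass [248.  250.3] 24 [ 0.617  -0.1262]
scene brass [212.5 286. ] 26 [ 0.6359 -0.2423]
scene dark [328.3   7. ] 557 [-0.0439  0.7916]
scene dark [158.6  19.3] 227 [-0.3981  0.2724]
scene dark [182.2 146.1] 1447 [ 0.1711 -0.0173]
scene dark [466.4 269.6] 522 [0.968 0.279]
scene dark [211.4 291. ] 661 [ 0.5992 -0.2312]
```

View pics/s3.png

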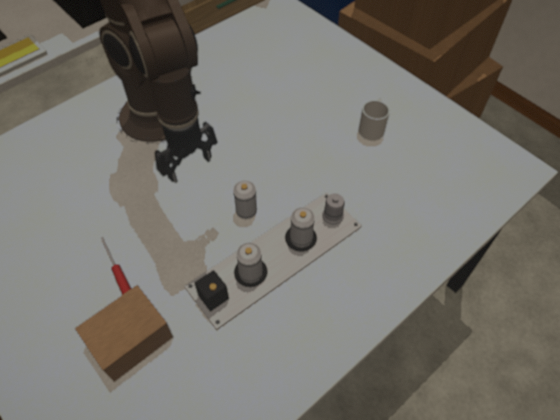

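The scene picture shows the full can upright on its disc by the head (302,230), the empty one upright on its disc by the vent (249,263), and the part-used one at its original place (245,200). The mug, screwdriver and carton have not moved.

```bash
python3 -c "
from bench import env
print(env.sign_off())"
```

```text
the job is handed in; nothing more can be done
None
```

The job is handed in at about 37 s: the full canister stands on the disc by the sampling head, the empty one on the disc by the vent unit (both centred to within about 1–2 mm by the cameras), the part-used one is back at its place, and the mug, screwdriver and carton were not touched.

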